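Hook the dropped cutter ring out from between the pans

TASK

A small steel cutter ring has dropped into one of the two narrow gaps between the ingredient pans. Take the bent rod from its stand by the wooden handle, lower its end down inside the ring and draw the ring along the gap until it lies flat on the open counter, fully clear in front of the pans, with the rod's end still inside it; then lift the rod out and lay it back in its stand. Do not touch the ring with the fingers, and leave the round lid in the other gap and the two jars where they are.

Things in the scene. Friction and masses are not known exactly. Their poses are not given: they have to be found in the camera images.
- hook_rod: Bent rod. Wooden handle 150 mm long (x), 22 wide (y), 24 high (z); origin: centre of the handle's underside. An 8 mm steel rod leaves its +x end and at x = 95 mm bends straight down, ending 130 mm below the handle's underside. It starts level in the stand, handle underside 145 mm above the counter, the leg hanging free beyond the stand's +x end. Grip the handle's middle across its width from above.
- hook_tip (a point): The lower end of the rod's bent leg: 95 mm along x and 130 mm below the origin of hook_rod; same axes as hook_rod.
- rest: Fixed dark steel stand. Origin on the counter under its centre; x along the lying handle, z up. Base 130 x 90 x 12 mm with two upright forks (plates 10 mm thick, 62 wide, at x = -55 and +55 mm) whose flat seats are 145 mm above the counter; ears 18 mm high leave a 46 mm wide slot at each seat for the handle. 100 mm free between the forks for the fingers.
- cutter: Plain steel ring (pasta cutter), lying flat: 44 mm outside and 36 mm inside diameter, 18 mm high, 50 g. Origin: centre of its underside, z along its axis. It lies on the counter in one of the two gaps, its centre 40 to 66 mm behind the pans' front faces.
- pans: Fixed row of three lidded steel pans, each 106 mm wide (y), 176 deep (x), 90 high (lid handles to 107). Origin on the counter, at the middle of the row's front; x runs back into the gaps, y along the row, z up. Pan centres y = -162, 0, +162 mm. The two gaps, 56 mm wide, are centred at y = -81 and +81 mm, open above and in front (-x), with a 20 mm high rail across the back; the counter is their floor.
- lid: Bystander: a solid steel disc lid, 44 mm across and 14 mm high, lying in the other gap. Origin: centre of its underside.
- jar_a: Bystander: closed jar, 70 mm across, 100 mm high, standing on the counter by the row's right (-y) end, nearer the robot. Origin: centre of its underside.
- jar_b: Bystander: closed jar, 60 mm across, 85 mm high, standing near jar_a. Origin: centre of its underside.

How it is judged:
By the outcome, as a careful person would: the job done as asked, in the order asked, and still so for the second after the job is handed in, with the robot touching nothing.
It also fails if it takes over 61 s, if anything falls off the work surface, if the arm or the gripper's body presses on something with over 40 N, if the wrist force passes 120 N, or if a joint passes its speed limit or range.

ROBOT

A 7-joint arm with a two-finger parallel gripper is mounted at the origin on the work surface. World frame = base frame: x ahead of the robot, y to its left, z up, the work surface at z = 0. Lengths are in m, angles in rad, forces in N, time in s.
With the tool pointing down it reaches from about 0.425 to 0.875 m from the base axis. Payload 4.7 kg.
Tool frame: the origin (TCP) lies midway between the tips of the shut fingers; the grasp point (between the pads) lies 19 mm behind it (r.grip_depth is the distance from the TCP to the grasp point, in m); z points along the fingers, y is the line along which they close (so a half turn about z gives the same grasp; the last joint's range is limited). The gripper opens to 85 mm and grips with 20 to 120 N. Pads are 22 mm wide; open, the fingers measure 114 mm over their backs; the gripper's body (76 mm by 85 mm) begins 54 mm behind the grasp point. The pads swing forward as they close: fully open they stand 13 mm farther back than shut.
Start: joints at [1.329, 0.321, -0.07, 1.45, 0.023, 1.371, -0.057], TCP at [0.164, -0.629, 0.231] pointing down, gripper open.
Joint ranges: [-2.86, 2.86], [-0.3, 2.09], [-1.38, 1.24], [0.06, 2.45], [-1.56, 4.7], [0.09, 2.05], [-2.69, 2.69]. Speed limits (rad/s): [2.57, 2.57, 3.14, 3.14, 3.14, 3.14, 3.14].

INTERFACE

Orientations are given as a unit quaternion [x, y, z, w].
In Python, from bench import r gives the robot as it stands.
- The arm moves only by the shell command python3 -m inch 'ROWS' [FORCE]. ROWS is JSON, one flat list of numbers, 7 for each row, row after row: the gripper command: -1 is fully open, 1 is shut, values between are in proportion, then the shift along the tool's x, y, z in m, then the turn, a rotation vector about the tool's x, y, z in degrees. A call has 1 to 8 rows; each row shifts and turns the commanded pose from where the row before left it, along the tool's axes as they then stand; what a row does not reach is not made up. A row lasts 1/12 s, in which the tool goes at most 41.7 mm and 7.16 degrees, less where a joint would pass 70% of its speed; a pose out of reach is approached as far as the arm can. A call is refused whole if a number of a shift passes 0.0417 or a number of a turn 7.16, either way. A call with a gripper value outside its range is refused whole. The fingers move at their own pace and stop on an object; FORCE is the grip in N (left out, the last holds). Time passes only in rows, so rows that do not move let the fingers close. It gives the time, the measured TCP pose, the force, the opening and the grip force at its end, in the units of the state.
- r.observe(): the state, without advancing time (a new reading comes with each control period).
- r.capture(name): name is "scene" or "top"; returns a dict with "color" (420x560x3 uint8, blue, green, red), "mtx" (3x3 intrinsics, pixels), "pose" (4x4, takes a point from camera to world coordinates). Camera axes: x right, y up, looking along -z (the intrinsics and any distortion apply to the point x, -y, -z); pixel columns grow to the right and rows downward; lengths in m; the calibration is good to about 2 mm. A picture is of the moment at which its call begins. There is no depth.
- r.hand_in(): hands the job in; it is judged then, once.
Trained networks look in the newest picture that a camera, given by its name, has taken for a name from the list of things; names that differ only in an ending like _2 or _b are one class to them, and where a whole thing is asked for, a point or a joint stands for the part that bears it (a point fixed in the world has none). Each returns a list of dicts, best first, with "conf" (0 to 1); they miss things now and then, are a little off and sometimes report something else, mostly with a low value. They report only what shows in the picture. A call takes as long as a camera call.
- r.search_frame(camera, label): "position" ([x, y, z] in m, in the coordinates of the camera as it stood for that picture, good to about 4 mm: the middle of the surface that is visible of it).
- r.tip_of(camera, label): "position" ([x, y, z] in m, in the coordinates of the camera as it stood for that picture, good to about 4 mm: a listed point, or the origin of a listed thing).
The state is a dict: "time": time; "qpos": joint angles; "qvel": joint speeds; "joint_torque": joint torques, N m; "tool_pos": TCP position; "orientation": TCP orientation; "ft_force": force on the tool from outside, world axes, zero at the start; "ft_torque": the same for the moment, N m; "grip_width": opening from 0.0 (shut) to 1.0 (fully open); "grip_force": force on a finger pad.
Only numpy, scipy, OpenCV 4.12 (cv2) and the standard library are available. Lean on these libraries where they do the work, as an engineer would, in place of code of your own. Each camera call takes 0.05 s, during which the arm holds its last target. There are 200 camera calls.

## Working session

There is one attempt and no reset: what is moved stays moved. The work goes in short steps, Python scripts to look and compute and a shell command to move; the robot and the scene stay as the last step left them, time stands still between calls to the robot, and variables do not carry over. Pictures are saved under pics/ and viewed, at most 10 in all, crops included, and the job is handed in when it is done.

```bash
mkdir -p pics; ls
cat > h.py <<'E'
import numpy as np, cv2
from bench import r
def w(c,p): 
    return (c["pose"]@np.r_[p,1])[:3]
def look(cam,labels,f):
    c=r.capture(cam)
    for l in labels:
        for k in (r.tip_of,r.search_frame):
            print(cam,k.__name__,l,[(round(d["conf"],2),w(c,d["position"]).round(3).tolist()) for d in k(cam,l)[:3]])
    if f: cv2.imwrite(f,c["color"])
    return c
def ray(c,u,v,z):
    d=np.linalg.inv(c["mtx"])@[u,v,1]; d=c["pose"][:3,:3]@(d*[1,-1,-1]); o=c["pose"][:3,3]
    return o+d*(z-o[2])/d[2]
def proj(c,p):
    q=np.linalg.inv(c["pose"])@np.r_[p,1]; q=c["mtx"]@(q[:3]*[1,-1,-1]); return q[:2]/q[2]
E
python3 - <<'E'
from h import *
for cam in("scene","top"):
    c=look(cam,["hook_rod","hook_tip","rest","cutter","pans","lid","jar_a"],f"pics/{cam}0.png")
    print(c["pose"].round(3).tolist(), c["mtx"].round(1).tolist())
s=r.observe();print(s["time"],s["tool_pos"],s["orientation"],s["grip_width"])
E
```

```text
pics
scene call hook_rod [(0.66, [0.439, 0.359, 0.145])]
scene call hook_rod [(0.69, [0.466, 0.358, 0.166])]
scene call hook_tip [(0.73, [0.533, 0.355, 0.016])]
scene call hook_tip [(0.84, [0.464, 0.356, 0.172])]
scene call rest [(0.71, [0.427, 0.355, 0.002])]
scene call rest [(0.9, [0.471, 0.345, 0.062])]
scene call cutter [(0.52, [0.664, -0.155, 0.003]), (0.4, [0.533, 0.359, 0.019]), (0.3, [0.438, -0.295, -0.001])]
scene call cutter [(0.65, [0.662, -0.169, 0.016])]
scene call pans [(0.95, [0.604, -0.087, -0.002]), (0.72, [0.491, -0.408, 0.001]), (0.29, [0.429, 0.354, 0.001])]
scene call pans [(0.72, [0.715, -0.058, 0.091])]
scene call lid [(0.7, [0.654, 0.01, 0.001])]
scene call lid [(0.65, [0.659, 0.012, 0.016])]
scene call jar_a [(0.79, [0.436, -0.294, 0.002]), (0.73, [0.494, -0.407, -0.003]), (0.62, [0.429, 0.353, 0.001])]
scene call jar_a [(0.78, [0.503, -0.392, 0.062]), (0.63, [0.453, -0.281, 0.075])]
[[-0.462, -0.745, 0.482, 1.002], [0.887, -0.39, 0.247, 0.219], [0.004, 0.542, 0.841, 0.874], [0.0, 0.0, 0.0, 1.0]] [[417.9, 0.0, 282.1], [0.0, 417.9, 211.9], [0.0, 0.0, 1.0]]
top
[... 422 characters left out ...]
ll pans [(0.76, [0.609, -0.085, 0.002])]
top call pans [(0.89, [0.692, -0.072, 0.092]), (0.61, [0.443, 0.353, 0.165])]
top call lid [(0.66, [0.66, 0.009, 0.001])]
top call lid [(0.54, [0.658, 0.009, 0.014]), (0.42, [0.673, -0.165, 0.018])]
top call jar_a [(0.87, [0.493, -0.401, -0.0]), (0.77, [0.439, -0.3, -0.002])]
top call jar_a [(0.97, [0.49, -0.39, 0.086]), (0.73, [0.436, -0.292, 0.098])]
[[-0.029, 0.992, -0.122, 0.395], [-1.0, -0.029, -0.004, -0.017], [-0.008, 0.121, 0.993, 1.462], [0.0, 0.0, 0.0, 1.0]] [[524.7, 0.0, 273.1], [0.0, 524.7, 203.5], [0.0, 0.0, 1.0]]
1.5 [ 0.16444597 -0.62889005  0.23136063] [ 9.91828123e-01  1.27581237e-01 -2.89078950e-05  5.05616284e-05] 1.0013179158447247
```

View pics/scene0.png

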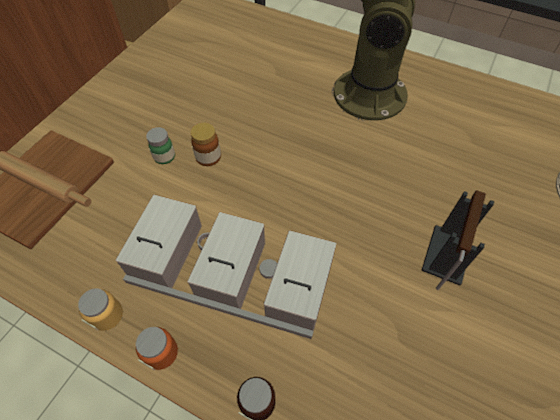

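View pics/top0.png

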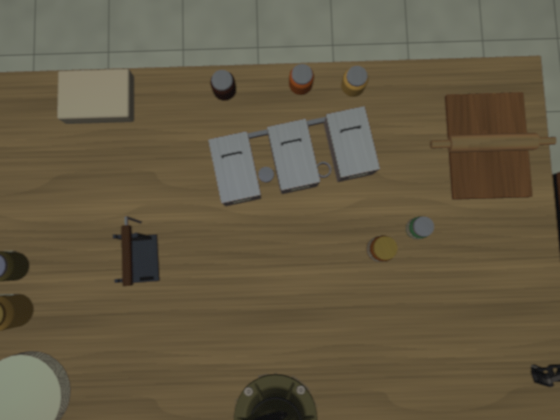

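The scene view shows the ring in the right (-y) gap at about (203,242) and the lid in the other gap at (268,269). The top view puts the ring at (324,170) and the lid at (266,175), with the rod along world x at (127,226)-(127,285). Next I work out the yaws.

Run:
```python
from h import *
c=r.capture("top"); g=cv2.cvtColor(c["color"],cv2.COLOR_BGR2GRAY)
for n,a,b,z in [("handle",(127,285),(127,226),.169)]:
    p,q=ray(c,*a,z),ray(c,*b,z); print(n,p.round(3),q.round(3),np.degrees(np.arctan2(*(q-p)[1::-1])).round(1))
# lids by threshold
m=((g>105)&(c["color"].max(2).astype(int)-c["color"].min(2)<40)).astype(np.uint8)
m[:, :190]=0; m[:,400:]=0; m[:95]=0; m[215:]=0
cs,_=cv2.findContours(m,0,2)
for k in cs:
    if cv2.contourArea(k)>1200:
        P=np.array([ray(c,*p[0],.09)[:2] for p in k],np.float32); b=cv2.minAreaRect(P); print("pan",b)
for p in [(324,170)]: print(ray(c,*p,.018).round(3))
im=cv2.resize(c["color"][90:230,190:400],None,fx=3.8,fy=3.8,interpolation=3); cv2.imwrite("pics/crop.png",im)
```

```text
handle [0.364 0.351 0.169] [0.508 0.352 0.169] 0.3
pan ((0.6660757660865784, 0.09125801920890808), (0.1748863309621811, 0.10616534948348999), 10.607786178588867)
pan ((0.6958595514297485, -0.06824299693107605), (0.17470747232437134, 0.10599040240049362), 10.946234703063965)
pan ((0.725714385509491, -0.22766868770122528), (0.17473720014095306, 0.10492405295372009), 10.460038185119629)
[ 0.662 -0.155  0.018]
```

View pics/crop.png

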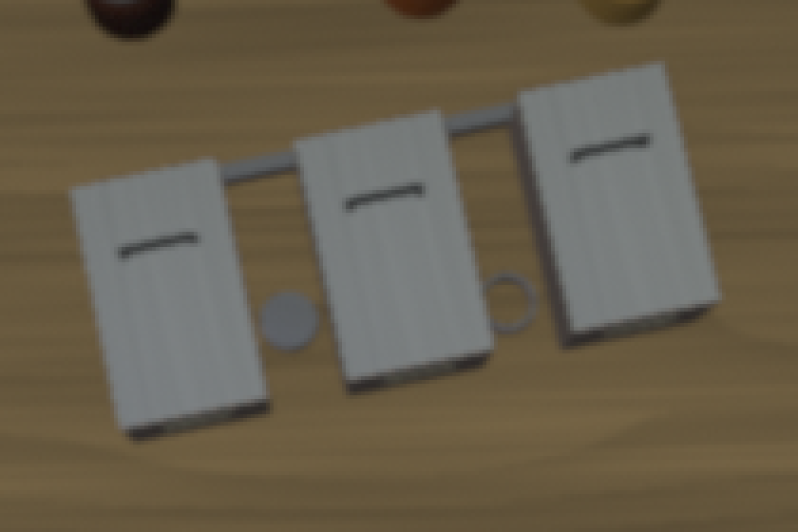

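```bash
python3 -m inch '[-1,0,0,0,0,0,4.9, -1,0,0,0,0,0,4.9, -1,0,0,0,0,0,4.9, -1,0.03,-0.025,0,0,0,0, -1,0.03,-0.028,0,0,0,0, -1,0.03,-0.028,0,0,0,0, -1,0.03,-0.028,0,0,0,0, -1,0.03,-0.028,0,0,0,0]'
```

```text
time: 2.22
tool_pos: [0.3157, -0.4905, 0.2316]
orientation: [1.0, -0.001, 0.0, 0.0]
ft_force: [0.1, 0.2, -0.2]
grip_width: 1.002
grip_force: 0.0
```

The handle lies at yaw about 0. The pans are at yaw 10.6° with their origin at about (0.609,-0.085), and the ring is near (0.664,-0.154), which is about 42 mm into the -y gap and matches the spec.

```bash
python3 -m inch '[-1,0.027,-0.03,0,0,0,0, -1,0.027,-0.03,0,0,0,0, -1,0.027,-0.03,0,0,0,0, -1,0.027,-0.03,0,0,0,0, -1,0.027,-0.03,0,0,0,0, -1,0.027,-0.03,0,0,0,0, -1,0.02,-0.03,0,0,0,0, -1,0,-0.035,0,0,0,0]'
python3 -m inch '[-1,0,-0.035,0,0,0,0, -1,0,-0.035,0,0,0,0, -1,0,-0.035,0,0,0,0, -1,0,-0.035,0,0,0,0, -1,0,-0.035,0,0,0,0, -1,0,-0.035,0,0,0,0, -1,-0.005,-0.035,0,0,0,0, -1,-0.005,-0.035,0,0,0,0]'
```

```text
time: 2.88
tool_pos: [0.5001, -0.2449, 0.2312]
orientation: [1.0, 0.001, 0.001, -0.0]
ft_force: [0.2, 0.2, -0.1]
grip_width: 0.999
grip_force: 0.0
time: 3.55
tool_pos: [0.4866, 0.0346, 0.2315]
orientation: [1.0, -0.0, 0.0, 0.0]
ft_force: [1.2, 1.0, -0.8]
grip_width: 0.999
grip_force: 0.0
```

```bash
python3 -m inch '[-1,-0.005,-0.034,0,0,0,0, -1,-0.005,-0.034,0,0,0,0, -1,-0.005,-0.034,0,0,0,0, -1,-0.005,-0.034,0,0,0,0, -1,-0.005,-0.034,0,0,0,0, -1,-0.005,-0.034,0,0,0,0, -1,-0.005,-0.034,0,0,0,0, -1,-0.005,-0.034,0,0,0,0]'
python3 -m inch '[-1,-0.006,-0.034,0,0,0,0, -1,0,-0.01,0,0,0,0, -1,0,0,0,0,0,0]'
python3 - <<'E'
from h import *
c=look("scene",["hook_rod","hook_tip"],"pics/s1.png")
o=np.array(r.observe()["tool_pos"]);print(o, proj(c,o))
E
```

```text
time: 4.22
tool_pos: [0.4468, 0.3064, 0.2317]
orientation: [1.0, -0.001, 0.001, 0.0]
ft_force: [1.1, 0.2, 0.1]
grip_width: 1.0
grip_force: 0.0
time: 4.47
tool_pos: [0.4393, 0.3526, 0.2314]
orientation: [1.0, 0.003, -0.001, -0.001]
ft_force: [0.0, -0.4, -0.1]
grip_width: 1.004
grip_force: 0.0
scene call hook_rod [(0.59, [0.437, 0.357, 0.147])]
scene call hook_rod [(0.93, [0.466, 0.357, 0.17])]
scene call hook_tip [(0.59, [0.531, 0.361, 0.02])]
scene call hook_tip [(0.66, [0.463, 0.355, 0.173])]
[0.44222896 0.34684377 0.23113161] [480.25060747 201.58459484]
```

View pics/s1.png

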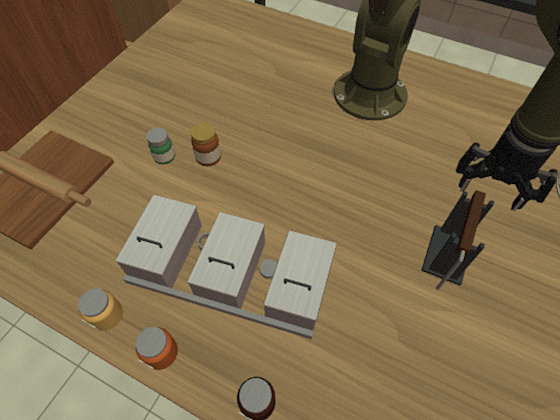

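The gripper hovers over the handle (fingers around (480,165)–(545,190), handle middle at about (470,222)). It lines up, so I descend and grip.

```bash
python3 -m inch '[-1,-0.002,-0.006,0.02,0,0,0, -1,0,0,0.03,0,0,0, -1,0,0,0.03,0,0,0, -1,0,0,0.016,0,0,0, -1,0,0,0,0,0,0, 1,0,0,0,0,0,0, 1,0,0,0,0,0,0, 1,0,0,0,0,0,0]' 60
python3 -m inch '[1,0,0,0,0,0,0, 1,0,0,0,0,0,0, 1,0,0,0,0,0,0, 1,0,0,0,0,0,0, 1,0,0,0,0,0,0, 1,0,0,0,0,0,0]' 60
```

```text
time: 5.38
tool_pos: [0.4404, 0.3553, 0.1371]
orientation: [1.0, -0.001, 0.001, -0.001]
ft_force: [-0.3, -0.7, 0.4]
grip_width: 0.606
grip_force: 0.0
time: 5.88
tool_pos: [0.4398, 0.3554, 0.1365]
orientation: [1.0, -0.0, 0.001, -0.0]
ft_force: [0.1, -0.5, 6.3]
grip_width: 0.249
grip_force: 60.4
```

```bash
python3 -m inch '[1,0,0,-0.015,0,0,0, 1,0,0,-0.025,0,0,0, 1,0,0,-0.03,0,0,0, 1,0,0,-0.03,0,0,0, 1,0,0,-0.025,0,0,0, 1,0,0,0,0,0,0, 1,0,0,0,0,0,0]'
python3 - <<'E'
from h import *
look("scene",["hook_rod","hook_tip"],None)
look("top",["hook_tip"],None)
o=r.observe();print(o["tool_pos"],o["orientation"],o["ft_force"],o["qpos"])
E
```

```text
time: 6.47
tool_pos: [0.4395, 0.3554, 0.2613]
orientation: [1.0, -0.0, 0.001, -0.0]
ft_force: [-0.4, 0.3, -2.0]
grip_width: 0.248
grip_force: 59.6
scene call hook_rod [(0.56, [0.441, 0.357, 0.266])]
scene call hook_rod [(0.83, [0.499, 0.357, 0.295])]
scene call hook_tip [(0.7, [0.532, 0.356, 0.142])]
scene call hook_tip [(0.49, [0.659, 0.01, 0.015])]
top call hook_tip [(0.9, [0.532, 0.358, 0.14])]
top call hook_tip [(0.94, [0.487, 0.355, 0.296])]
[0.43888641 0.35466229 0.25943543] [ 9.99999657e-01 -3.35609622e-04 -6.68859793e-04  3.54363874e-04] [ 0.28946523  0.11460019 -1.12534207] [ 0.06266775  0.22236606 -0.9073473   1.60061686  0.17652763  1.40661187
 -2.43341502]
```

```bash
python3 -m inch '[1,0.004,0.018,0,0,0,0, 1,0.009,0.035,0,0,0,0, 1,0.009,0.035,0,0,0,0, 1,0.009,0.035,0,0,0,0, 1,0.009,0.035,0,0,0,0, 1,0.009,0.035,0,0,0,0, 1,0.009,0.035,0,0,0,0, 1,0.009,0.035,0,0,0,0]'
python3 -m inch '[1,0.009,0.035,0,0,0,0, 1,0.009,0.035,0,0,0,0, 1,0.009,0.035,0,0,0,0, 1,0.009,0.035,0,0,0,0, 1,0.009,0.035,0,0,0,0, 1,0.009,0.035,0,0,0,-1, 1,0.009,0.035,0,0,0,-2, 1,0.009,0.03,0,0,0,-2]'
python3 -m inch '[1,0.004,0.015,0,0,0,-3, 1,0,0,0,0,0,-2.6, 1,0,0,0,0,0,0, 1,0,0,0,0,0,0]'
python3 - <<'E'
from h import *
look("scene",["hook_tip","cutter"],"pics/s2.png")
look("top",["hook_tip","cutter"],None)
o=r.observe();print(o["tool_pos"],o["orientation"],o["ft_force"])
E
```

```text
time: 7.53
tool_pos: [0.506, 0.0901, 0.2602]
orientation: [1.0, -0.0, 0.0, 0.0]
ft_force: [0.3, 0.3, -0.8]
grip_width: 0.251
grip_force: 59.6
time: 8.2
tool_pos: [0.5797, -0.1857, 0.2598]
orientation: [0.999, 0.043, -0.0, 0.0]
ft_force: [0.9, -0.1, -1.5]
grip_width: 0.249
grip_force: 59.5
time: 8.53
tool_pos: [0.5852, -0.1965, 0.2597]
orientation: [0.996, 0.092, -0.0, -0.001]
ft_force: [0.7, 1.0, -1.5]
grip_width: 0.249
grip_force: 59.5
scene call hook_tip [(0.58, [0.676, -0.177, 0.14])]
scene call hook_tip [(0.66, [0.638, -0.181, 0.29])]
scene call cutter [(0.59, [0.661, -0.154, 0.004])]
scene call cutter []
top call hook_tip [(0.53, [0.676, -0.175, 0.139])]
top call hook_tip [(0.63, [0.653, -0.175, 0.286])]
top call cutter [(0.37, [0.667, -0.155, 0.0])]
top call cutter [(0.41, [0.674, -0.165, 0.017])]
[ 0.58521993 -0.19693611  0.2604407 ] [9.95753212e-01 9.20625573e-02 4.83448565e-05 1.53836591e-04] [-0.81481101  0.16274344 -0.90381395]
```

View pics/s2.png

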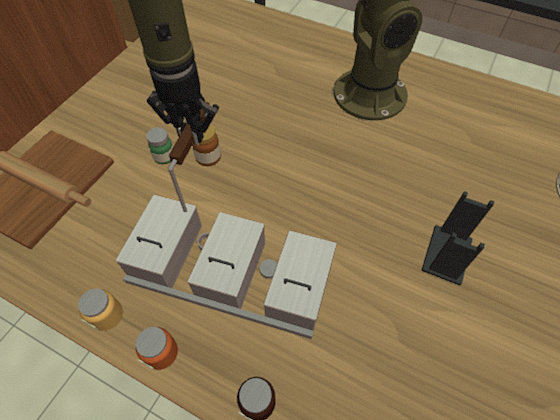

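The tip hangs at about (184,211) in the picture, roughly 22 mm to the -y side of the ring at (203,242). I shift it over, descend into the gap above the ring and look close.

```bash
python3 -m inch '[1,-0.003,-0.011,0,0,0,0, 1,-0.0035,-0.0115,0,0,0,0, 1,0,0,0.01,0,0,0, 1,0,0,0.025,0,0,0, 1,0,0,0.025,0,0,0, 1,0,0,0.025,0,0,0, 1,0,0,0.01,0,0,0, 1,0,0,0,0,0,0]'
python3 -m inch '[1,0,0,0,0,0,0]'
python3 - <<'E'
from h import *
c=look("scene",["hook_tip","cutter"],None)
d=look("top",["hook_tip","cutter"],None)
A=cv2.resize(c["color"][195:275,160:260],(500,400),interpolation=3)
cv2.imwrite("pics/s3.png",np.hstack([A,cv2.resize(d["color"][140:200,300:345],(300,400),interpolation=3)]))
o=r.observe();print(o["tool_pos"],o["orientation"],o["ft_force"])
E
```

```text
time: 9.7
tool_pos: [0.5724, -0.1753, 0.1619]
orientation: [0.996, 0.092, -0.003, -0.001]
ft_force: [0.1, -1.3, -0.7]
grip_width: 0.248
grip_force: 59.6
time: 9.78
tool_pos: [0.5747, -0.1759, 0.1654]
orientation: [0.996, 0.092, -0.0, -0.0]
ft_force: [-0.1, 0.3, 0.2]
grip_width: 0.245
grip_force: 59.6
scene call hook_tip [(0.9, [0.663, -0.158, 0.046])]
scene call hook_tip [(0.65, [0.624, -0.159, 0.197])]
scene call cutter [(0.51, [0.663, -0.155, 0.005])]
scene call cutter [(0.41, [0.658, -0.169, 0.02])]
top call hook_tip [(0.53, [0.667, -0.155, 0.048])]
top call hook_tip []
top call cutter [(0.48, [0.668, -0.158, 0.002])]
top call cutter [(0.5, [0.666, -0.156, 0.015]), (0.34, [0.437, -0.31, 0.095])]
[ 0.57485843 -0.17627048  0.16564049] [9.95762261e-01 9.19643230e-02 2.13614361e-04 1.93501251e-04] [ 0.25920189  0.32419702 -0.55179758]
```

View pics/s3.png

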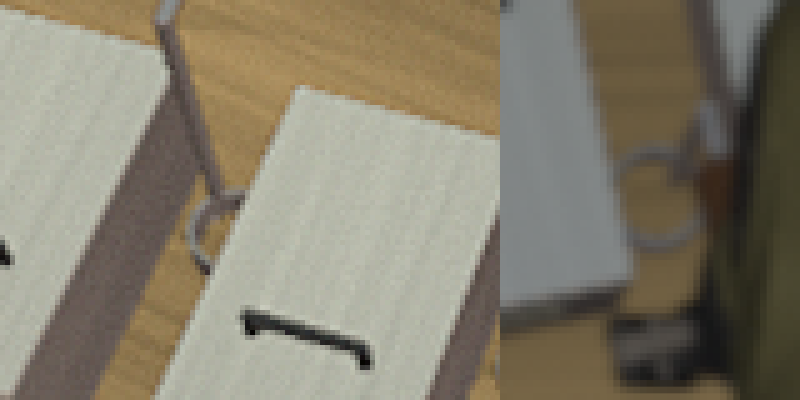

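Run:
```python
from h import *
c=r.capture("scene"); d=r.capture("top")
t=np.array([.6655,-.157,.045])
print("tip",proj(c,t),proj(d,t),"obs 203.6,234.4 / 327.5,166.2")
a=np.linspace(0,6.28,90)
for x,y in [(.664,-.1545),(.662,-.152),(.666,-.156),(.660,-.155)]:
    o=[]
    for k in(c,d):
        P=np.array([proj(k,[x+.022*np.cos(b),y+.022*np.sin(b),z]) for b in a for z in(0,.018)]); o+=[P.min(0).round(1),P.max(0).round(1)]
    print(x,y,*o)
print("obs scene left 197.4, top ~233; top view rows 161.7..177.3, cols 317.6+..330.7")
print(ray(d,327.5,166.2,.045),ray(d,324.4,169.5,.018),ray(c,203.6,234.4,.045))
```

```text
tip [202.30639398 234.4484036 ] [325.43932723 167.03366258] obs 203.6,234.4 / 327.5,166.2
0.664 -0.1545 [195.9 232. ] [215.8 252.1] [315.3 161.7] [331.6 178.3]
0.662 -0.152 [197.3 231.7] [217.2 251.9] [314.5 162.4] [330.7 179. ]
0.666 -0.156 [194.9 232.4] [214.8 252.5] [315.8 161. ] [332.1 177.6]
0.66 -0.155 [196.7 230.6] [216.6 250.7] [315.6 163.1] [331.8 179.7]
obs scene left 197.4, top ~233; top view rows 161.7..177.3, cols 317.6+..330.7
[ 0.66765103 -0.16274031  0.045     ] [ 0.66374098 -0.1564846   0.018     ] [ 0.66402883 -0.15446234  0.045     ]
```

Tip and ring agree to within about 4 mm, against a margin of 14 mm. I trim and lower the tip inside the ring, then draw the ring gently out along the gap.

```bash
python3 -m inch '[1,-0.001,-0.003,0.01,0,0,0, 1,0,0,0.015,0,0,0, 1,0,0,0.012,0,0,0, 1,0,0,0,0,0,0, 1,0,0,0,0,0,0]'
python3 -m inch '[1,-0.006,0,0,0,0,0, 1,-0.006,0,0,0,0,0, 1,-0.006,0,0,0,0,0, 1,-0.006,0,0,0,0,0, 1,-0.006,0,0,0,0,0, 1,0,0,0,0,0,0]'
python3 - <<'E'
from h import *
c=look("scene",["hook_tip","cutter"],None)
d=look("top",["cutter"],None)
A=cv2.resize(c["color"][190:270,160:260],(500,400),interpolation=3)
cv2.imwrite("pics/s4.png",np.hstack([A,cv2.resize(d["color"][150:210,300:345],(300,400),interpolation=3)]))
E
```

```text
time: 10.8
tool_pos: [0.5723, -0.1732, 0.127]
orientation: [0.996, 0.092, -0.001, -0.001]
ft_force: [-0.0, 0.2, -1.5]
grip_width: 0.246
grip_force: 59.6
time: 11.3
tool_pos: [0.5423, -0.1798, 0.1286]
orientation: [0.996, 0.091, -0.0, 0.001]
ft_force: [-0.2, 0.1, -1.9]
grip_width: 0.248
grip_force: 59.6
scene call hook_tip [(0.94, [0.632, -0.162, 0.009])]
scene call hook_tip [(0.83, [0.591, -0.165, 0.161])]
scene call cutter [(0.52, [0.645, -0.162, 0.003])]
scene call cutter []
top call cutter [(0.37, [0.646, -0.16, -0.001])]
top call cutter [(0.42, [0.66, -0.158, 0.016])]
```

View pics/s4.png

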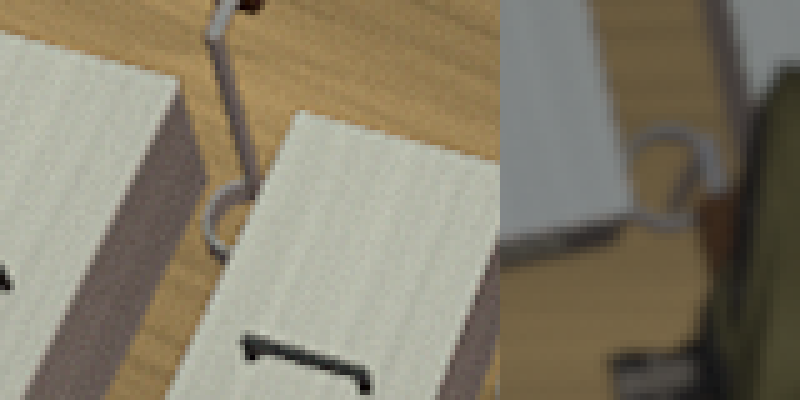

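The rod's end is inside the ring and the ring is moving with it (tip at about (253,190) in the left crop, ring around it). I keep drawing.

```bash
python3 -m inch '[1,-0.005,0,0,0,0,0, 1,-0.006,0,0,0,0,0, 1,-0.006,0,0,0,0,0, 1,-0.006,0,0,0,0,0, 1,-0.006,0,0,0,0,0, 1,-0.006,0,0,0,0,0, 1,-0.006,0,0,0,0,0, 1,-0.006,0,0,0,0,0]'
python3 -m inch '[1,-0.006,0,0,0,0,0, 1,-0.006,0,0,0,0,0, 1,-0.006,0,0,0,0,0, 1,-0.004,0,0,0,0,0, 1,-0.002,0,0,0,0,0, 1,0,0,0,0,0,0]'
python3 - <<'E'
from h import *
c=look("scene",["hook_tip","cutter"],None)
d=look("top",["cutter"],None)
A=cv2.resize(c["color"][160:260,150:275],(500,400),interpolation=3)
cv2.imwrite("pics/s5.png",np.hstack([A,cv2.resize(d["color"][165:225,300:345],(300,400),interpolation=3)]))
E
```

```text
time: 12.37
tool_pos: [0.4967, -0.1877, 0.1283]
orientation: [0.996, 0.092, -0.0, 0.0]
ft_force: [0.1, 0.1, -0.7]
grip_width: 0.246
grip_force: 59.6
time: 12.87
tool_pos: [0.4734, -0.1922, 0.1283]
orientation: [0.996, 0.092, -0.0, 0.0]
ft_force: [0.7, 0.9, -1.1]
grip_width: 0.254
grip_force: 59.6
scene call hook_tip [(0.61, [0.564, -0.174, 0.008]), (0.19, [0.432, 0.355, -0.002])]
scene call hook_tip [(0.83, [0.526, -0.18, 0.158])]
scene call cutter [(0.62, [0.574, -0.172, 0.004])]
scene call cutter [(0.59, [0.57, -0.182, 0.019])]
top call cutter [(0.51, [0.581, -0.175, -0.001])]
top call cutter [(0.63, [0.578, -0.172, 0.016])]
```

View pics/s5.png

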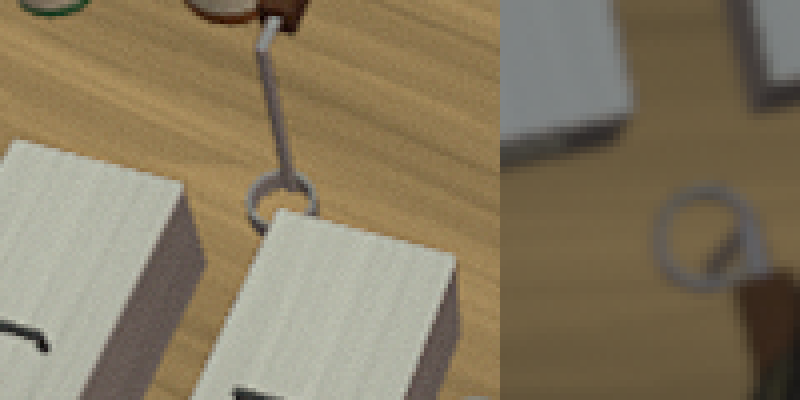

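The ring lies flat on the open counter at about (0.577,-0.173), about 48 mm in front of the pans' front line, with the rod's end inside it (tip at (288,186), ring centred near (283,203) in the left crop). I back off the wall, lift straight up and return to the stand.

```bash
python3 -m inch '[1,0.004,0,0,0,0,0, 1,0.004,0,0,0,0,0, 1,0,0,0,0,0,0, 1,0,0,-0.01,0,0,0, 1,0,0,-0.02,0,0,0, 1,0,0,-0.033,0,0,0, 1,0,0,-0.035,0,0,0, 1,0,0,-0.034,0,0,0]'
python3 -m inch '[1,0,0,0,0,0,5.3, 1,0,0,0,0,0,5.3, 1,0,0,0,0,0,0, 1,0,0,0,0,0,0]'
python3 - <<'E'
from h import *
look("top",["hook_tip","cutter"],None);look("scene",["cutter"],None)
o=r.observe();print(o["tool_pos"],o["orientation"],o["qpos"])
E
```

```text
time: 13.93
tool_pos: [0.4815, -0.1902, 0.2625]
orientation: [0.996, 0.092, -0.0, 0.0]
ft_force: [0.1, 0.2, -1.0]
grip_width: 0.252
grip_force: 59.6
time: 14.27
tool_pos: [0.4817, -0.1904, 0.2607]
orientation: [1.0, 0.001, 0.0, 0.0]
ft_force: [-1.1, 0.7, -1.9]
grip_width: 0.25
grip_force: 59.6
top call hook_tip [(0.5, [0.576, -0.186, 0.138])]
top call hook_tip [(0.43, [0.552, -0.185, 0.29])]
top call cutter [(0.42, [0.578, -0.173, -0.001])]
top call cutter [(0.5, [0.58, -0.173, 0.019])]
scene call cutter [(0.66, [0.578, -0.171, 0.004])]
scene call cutter [(0.67, [0.569, -0.183, 0.018])]
[ 0.48166338 -0.19039125  0.26007799] [ 9.99999961e-01 -1.31371269e-04 -2.16381016e-04 -1.15113852e-04] [ 0.81670198  0.05037567 -0.50575582  1.71586007  0.02474992  1.38219382
 -1.26422804]
```

```bash
python3 -m inch '[1,0,-0.02,0,0,0,0, 1,0,-0.034,0,0,0,0, 1,0,-0.034,0,0,0,0, 1,0,-0.034,0,0,0,0, 1,0,-0.034,0,0,0,0, 1,0,-0.034,0,0,0,0, 1,0,-0.034,0,0,0,0, 1,-0.005,-0.034,0,0,0,0]'
python3 -m inch '[1,-0.005,-0.034,0,0,0,0, 1,-0.005,-0.034,0,0,0,0, 1,-0.005,-0.034,0,0,0,0, 1,-0.005,-0.034,0,0,0,0, 1,-0.005,-0.034,0,0,0,0, 1,-0.005,-0.034,0,0,0,0, 1,-0.005,-0.034,0,0,0,0, 1,-0.002,-0.03,0,0,0,0]'
python3 -m inch '[1,0,-0.02,0,0,0,0, 1,0,0,0,0,0,0, 1,0,0,0,0,0,0]'
python3 - <<'E'
from h import *
look("scene",["hook_tip","hook_rod"],None)
for i in range(3):
    o=r.observe();r.capture("top");print(o["tool_pos"],o["orientation"],o["qpos"][6])
E
```

```text
time: 15.33
tool_pos: [0.4771, 0.0692, 0.2604]
orientation: [1.0, -0.0, 0.0, -0.0]
ft_force: [0.7, -0.5, -1.6]
grip_width: 0.247
grip_force: 59.6
time: 16.0
tool_pos: [0.4391, 0.3379, 0.2606]
orientation: [1.0, 0.0, 0.0, -0.0]
ft_force: [0.3, -0.7, -1.9]
grip_width: 0.247
grip_force: 59.6
time: 16.25
tool_pos: [0.4394, 0.3567, 0.26]
orientation: [1.0, 0.001, -0.001, -0.0]
ft_force: [0.4, -0.4, -0.9]
grip_width: 0.246
grip_force: 59.6
scene call hook_tip [(0.62, [0.53, 0.359, 0.143])]
scene call hook_tip [(0.56, [0.494, 0.354, 0.295]), (0.45, [0.452, -0.278, 0.076])]
scene call hook_rod []
scene call hook_rod [(0.71, [0.496, 0.358, 0.288])]
[0.44094535 0.35405149 0.26025204] [ 9.99998471e-01 -1.63293032e-03  2.82319543e-04  5.58226846e-04] -2.4650447234528654
[0.44085449 0.3542639  0.26033286] [ 9.99998684e-01 -1.52356280e-03  3.27151990e-04  4.51259122e-04] -2.4651755798464943
[0.4407569  0.3544809  0.26038628] [ 9.99998991e-01 -1.33205282e-03  3.34816526e-04  3.63841759e-04] -2.4651719030236534
```

```bash
python3 -m inch '[1,-0.001,0,0.02,0,0,0, 1,0,0,0.03,0,0,0, 1,0,0,0.03,0,0,0, 1,0,0,0.025,0,0,0, 1,0,0,0.013,0,0,0, 1,0,0,0.004,0,0,0, 1,0,0,0,0,0,0, 1,0,0,0,0,0,0]'
```

```text
time: 17.32
tool_pos: [0.4399, 0.3564, 0.1396]
orientation: [1.0, -0.0, 0.001, -0.001]
ft_force: [-0.4, 0.4, 0.0]
grip_width: 0.249
grip_force: 59.6
```

```bash
python3 -m inch '[1,0,0,0.002,0,0,0, 1,0,0,0.001,0,0,0, 1,0,0,0,0,0,0, 1,0,0,0,0,0,0]'
python3 - <<'E'
from h import *
look("scene",["hook_tip","hook_rod"],None)
o=r.observe();print(o["tool_pos"],o["ft_force"])
E
```

```text
time: 17.65
tool_pos: [0.4399, 0.3562, 0.1365]
orientation: [1.0, -0.0, 0.001, -0.001]
ft_force: [0.5, 0.1, 3.8]
grip_width: 0.248
grip_force: 60.1
scene call hook_tip [(0.8, [0.532, 0.355, 0.016])]
scene call hook_tip [(0.85, [0.493, 0.356, 0.172])]
scene call hook_rod [(0.88, [0.438, 0.359, 0.144])]
scene call hook_rod [(0.94, [0.494, 0.361, 0.17])]
[0.43986868 0.35623513 0.13647065] [-0.19684559 -0.0939935   4.33540622]
```

Contact is felt (about 4 N) at the original height, so the handle is seated. I release slowly, then rise.

```bash
python3 -m inch '[0.3,0,0,0,0,0,0, 0.1,0,0,0,0,0,0, -0.1,0,0,0,0,0,0, -0.3,0,0,0,0,0,0, -0.3,0,0,0,0,0,0, -0.3,0,0,0,0,0,0, -0.3,0,0,0,0,0,0]'
python3 -m inch '[-0.3,0,0,-0.01,0,0,0, -0.3,0,0,-0.03,0,0,0, -0.3,0,0,-0.035,0,0,0, -0.3,0,0,-0.035,0,0,0, -0.3,0,0,-0.02,0,0,0, -0.3,-0.0,0.03,0,0,0,0, -0.3,0.01,0.03,0,0,0,0, -0.3,0,0,0,0,0,0]'
python3 - <<'E'
from h import *
c=look("scene",["hook_tip","hook_rod","cutter","lid","jar_a"],"pics/s6.png")
E
```

```text
time: 18.48
tool_pos: [0.4391, 0.3555, 0.1351]
orientation: [1.0, -0.0, -0.0, 0.0]
ft_force: [-1.1, 0.2, -0.2]
grip_width: 0.647
grip_force: 0.0
time: 19.15
tool_pos: [0.4523, 0.2895, 0.2661]
orientation: [1.0, -0.004, 0.002, 0.002]
ft_force: [0.6, -0.8, -1.8]
grip_width: 0.652
grip_force: 0.0
scene call hook_tip [(0.73, [0.532, 0.358, 0.019])]
scene call hook_tip [(0.92, [0.465, 0.36, 0.174])]
scene call hook_rod [(0.61, [0.437, 0.357, 0.143])]
scene call hook_rod [(0.87, [0.467, 0.358, 0.167])]
scene call cutter [(0.52, [0.575, -0.173, 0.002])]
scene call cutter [(0.66, [0.565, -0.18, 0.019])]
scene call lid [(0.67, [0.659, 0.011, -0.0]), (0.52, [0.428, 0.355, 0.002])]
scene call lid [(0.71, [0.66, 0.011, 0.015])]
scene call jar_a [(0.81, [0.437, -0.3, 0.002]), (0.63, [0.491, -0.408, -0.0])]
scene call jar_a [(0.68, [0.451, -0.281, 0.074]), (0.56, [0.504, -0.392, 0.057])]
```

View pics/s6.png

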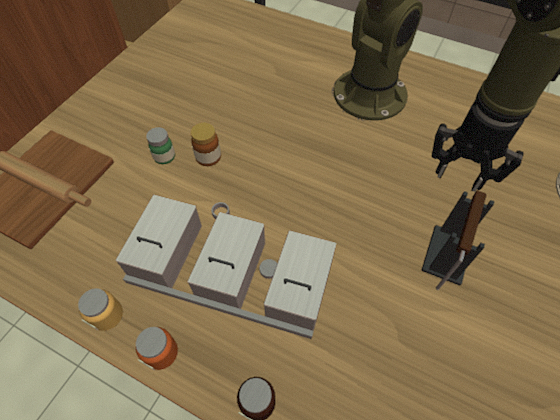

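The rod is back in its stand at (470,225), the ring lies on the open counter at (220,211), and the lid at (268,269) and both jars have not moved.

```bash
python3 -m inch '[-0.3,0,0,0,0,0,0, -0.3,0,0,0,0,0,0]'; python3 -c "
from bench import r
print(r.hand_in())"
```

```text
time: 19.87
tool_pos: [0.449, 0.2958, 0.2652]
orientation: [1.0, -0.0, -0.0, 0.0]
ft_force: [-0.3, -0.1, 0.4]
grip_width: 0.651
grip_force: 0.0
the job is handed in; nothing more can be done
None
```

I handed the job in at about 20 s: the ring lies flat on the open counter, its near edge about 26 mm clear of the pans' fronts, the rod is back in its stand, and the lid and both jars are where they were; the hand-in returned no verdict.

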